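# Slide the stray coaster between the gate posts into its dock

### The arm

A 7-joint arm with a two-finger parallel gripper is mounted at the origin on a cart in front of the work surface, level with it; the furniture and walls round the work are solid. World frame = base frame: x ahead of the robot, y to its left, z up, the work surface at z = 0. Lengths are in m, angles in rad, forces in N, time in s.
With the tool pointing down it reaches from about 0.4 to 0.9 m from the base axis. Payload 5.6 kg.
Tool frame: the origin (TCP) lies at the very end of the fingers, on their centre line; the grasp point (between the pads) lies 19 mm behind it (manip.grasp_offset is the distance from the TCP to the grasp point, in m); z points along the fingers, y is the line along which they close (so a half turn about z gives the same grasp; the last joint's range is limited). The gripper opens to 92 mm and grips with 3 to 60 N. Pads are 20 mm wide; open, the fingers measure 128 mm over their backs; the gripper's body (75 mm by 189 mm) begins 69 mm behind the grasp point.
Start: joints at [1.141, 0.468, -0.012, 1.603, 0.006, 1.071, -0.056], TCP at [0.245, -0.602, 0.215] pointing down, gripper open.
Joint ranges: [-2.53, 2.53], [-0.31, 2.02], [-1.57, 1.55], [0.28, 2.44], [-1.29, 4.43], [0.15, 1.84], [-2.92, 2.92]. Speed limits (rad/s): [2.57, 2.57, 3.14, 3.14, 3.14, 3.14, 3.14].

### API

Orientations are given as [roll, pitch, yaw] about the fixed x, y, z axes, in that order (R = Rz(yaw) Ry(pitch) Rx(roll)).
In Python, from cell import telemetry, imaging, manip gives the robot as it stands.
- The arm moves only by the tool carry_out, never from a script. Its argument "steps" is a list of rows, each an object of numbers: "x", "y", "z": the shift along the tool's x, y, z in mm; "spin": the turn about the tool's z in degrees. In form: [{"x": .., "y": .., "z": .., "spin": ..}, ...]. A call has 1 to 10 rows; each row is the pose to reach, as a shift and turn from the pose commanded when the call began, along the tool's axes at that moment; what a row does not reach only later rows make up. A row lasts 1/8 s, in which the tool goes at most 62.5 mm and 10.7 degrees, less where a joint would pass 70% of its speed; a pose out of reach is approached as far as the arm can. A call with a gripper value outside its range is refused whole. "claw" is the opening, from 0 (shut) to 1 (fully open), set as the call begins (left out, the last holds). The fingers move at their own pace and stop on an object; the grip force is fixed at half the most. Time passes only in rows, so rows that repeat a pose let the fingers close. It gives the time, the measured TCP pose, the force, the opening and the grip force at its end, in the units of the state.
- telemetry.get_state(): the state, without advancing time (a new reading comes with each control period).
- imaging.snapshot(name): name is "side" or "top"; returns the picture (400x640x3 uint8, red, green, blue); there is no depth.
- imaging.camera_params(name): a dict with "fov_y" (degrees; the focal length in pixels is half the picture's height over the tangent of half this angle, whatever the lens; pixels are square), "cx", "cy" (the principal point, pixels), "pose" (4x4, takes a point from camera to world coordinates). Camera axes: x right, y down, z forward; pixel columns grow to the right and rows downward; lengths in m; the calibration is good to about 2 mm. A picture is of the moment at which its call begins. camera_params takes no time and is no camera call.
- manip.finish_job(): hands the job in; it is judged then, once.
The state is a dict: "time_s": time; "q": joint angles; "dq": joint speeds; "joint_torque": joint torques, N m; "tcp_pos": TCP position; "tcp_rot": TCP orientation; "ft_force": force on the tool from outside, world axes, zero at the start; "torque": the same for the moment, N m; "gripper_width": finger opening in m; "finger_force": force on a finger pad.
Only numpy, scipy, OpenCV 4.12 (cv2) and the standard library are available. Lean on these libraries where they do the work, as an engineer would, in place of code of your own. Each camera call takes 0.05 s, during which the arm holds its last target. There are 200 camera calls.

### The job

One cork coaster lies loose on the worktop. Push it flat along the worktop with the fingers, in through the narrow gap between the two posts of the wooden coaster dock, until it is fully home against the back rail; then take the hand away. Do not lift the coaster off the worktop, and leave everything else where it stands.

Things in the scene. Friction and masses are not known exactly. Their poses are not given: they have to be found in the camera images.
- coaster: round flat cork coaster, 96 mm in diameter, 8 mm thick, about 20 g, loose, lying flat; the only coaster here. Origin at the centre of its underside, z axis up; its yaw means nothing.
- coaster_dock: low dark wooden pen, fixed, floorless, open on one side between two round steel posts (14 mm thick, 34 mm high, 102 mm clear between them). Origin on the worktop midway between the posts; +x points level inward to the back rail (roughly to the robot's left, up to 23 degrees off), y along the gate, posts at y = -58 and +58 mm. Back rail 28 mm high, inner face at x = 110 mm.
- dock_home (a point): on the worktop in the dock, 62 mm inward of its origin, same axes: here lies the centre of the coaster's underside when it touches the back rail midway, wholly behind the posts, its near edge 14 mm inward of the gate line. The dock's side rails are 14 mm thick, 20 mm high, inner faces at y = -54 and +54 mm.
- timer: kitchen timer, white, round, 74 mm wide, 50 mm high, beyond the way to the dock, towards the wall; loose bystander, to be left alone. Origin at the centre of its underside.
- corkscrew: folded corkscrew, 33 x 110 x 14 mm, lying near the front edge of the worktop, left of the dock; loose bystander, to be left alone. Origin at the centre of its underside.
- jar_wide: lidded jar, 65 mm wide, 100 mm high, left of the dock; loose bystander, to be left alone. Origin at the centre of its underside.
- jar_small: lidded jar, 63 mm wide, 94 mm high, left of the dock; loose bystander, to be left alone. Origin at the centre of its underside.
- spice_jar: slim lidded spice jar, 45 mm wide, 106 mm high, beyond the dock, towards the wall; loose bystander, to be left alone. Origin at the centre of its underside.
- jigger: hourglass-shaped steel measure, 45 mm wide, 96 mm high, beyond the dock, towards the wall; loose bystander, to be left alone. Origin at the centre of its underside.
- mug: mug with one handle, 92 mm wide, 95 mm high, far back; loose bystander, to be left alone. Origin at the centre of its underside. It stands under the wall cabinet, whose front with handles is at x = 0.58 m and underside at z = 0.46 m, from y = -0.47 to 0.10 m: swing the arm over on the robot's side of it.
There are look-alikes about, which are no part of the job. What is shaped like the coaster but purple is not meant.

How it is judged:
On the way:
1. the coaster passes between the two gate posts, flat on the worktop (x of coaster in the frame of coaster_dock between -0.03 and 0.03 m and y of coaster in the frame of coaster_dock between -0.007 and 0.007 m and height (world z) of coaster below 0.006 m), for 0.04 s.
At the end, for the whole second after the job is handed in: The coaster lies at rest, flat on the worktop inside the dock, its edge within 5 mm of the back rail and so wholly behind the posts (x of coaster in the frame of coaster_dock between 0.057 and 0.066 m and y of coaster in the frame of coaster_dock between -0.01 and 0.01 m and height (world z) of coaster below 0.004 m and angle between coaster's own z axis and vertical below 0.05 rad and linear speed of coaster below 0.01 m/s); the robot touches nothing.
It fails at once if the coaster is lifted off the worktop (its centre more than 8 mm up) or tipped by more than 0.3 rad (height (world z) of coaster above 0.008 m or angle between coaster's own z axis and vertical above 0.3 rad).
It fails at once if a bystander is moved by more than 15 mm (distance of any of timer, corkscrew, jar_wide, jar_small, spice_jar, jigger, mug from where it was at the start of the episode above 0.015 m).
It also fails if it takes over 64 s, if anything falls off the work surface, if the arm or the gripper's body presses on something with over 40 N, if the wrist force passes 120 N, or if a joint passes its speed limit or range.

## Working session

There is one attempt and no reset: what is moved stays moved. The work goes in short steps, Python scripts to look and compute and a tool call to move; the robot and the scene stay as the last step left them, time stands still between calls to the robot, and variables do not carry over. Pictures are saved under pics/ and viewed, at most 12 in all, crops included, and the job is handed in when it is done.

Besides the shell and the picture viewer there is one more tool, called after "Call:" in YAML: its name, and indented under it one key for each argument. carry_out: Moves the arm, as the interface text tells. Its arguments: {"type":"object","properties":{"steps":{"type":"array","items":{"type":"object","properties":{"x":{"type":"number"},"y":{"type":"number"},"z":{"type":"number"},"spin":{"type":"number"}}}},"claw":{"type":"number"}},"required":["steps"]}

```bash
mkdir -p pics; cat > h.py <<'E'
import numpy as np, cv2
from cell import telemetry, imaging, manip
def snap(n,f):
    im=imaging.snapshot(n); cv2.imwrite('pics/'+f,im[:,:,::-1]); return im
def px2w(n,u,v,z=0.):
    p=imaging.camera_params(n); f=200/np.tan(np.radians(p['fov_y'])/2); T=np.array(p['pose'])
    d=T[:3,:3]@np.array([(u-p['cx'])/f,(v-p['cy'])/f,1]); o=T[:3,3]
    return o+d*(z-o[2])/d[2]
def w2px(n,w):
    p=imaging.camera_params(n); f=200/np.tan(np.radians(p['fov_y'])/2); T=np.array(p['pose'])
    c=T[:3,:3].T@(np.array(w)-T[:3,3]); return c[:2]/c[2]*f+[p['cx'],p['cy']]
E
python3 - <<'E'
from h import *
snap('top','t0.png');snap('side','s0.png')
for n in('top','side'):print(imaging.camera_params(n))
s=telemetry.get_state();print(s['time_s'],s['tcp_pos'],s['tcp_rot'],s['gripper_width'])
E
```

```text
{'fov_y': 43.0170328169112, 'cx': 318.2077805191512, 'cy': 199.97580058030925, 'pose': array([[-0.01516983, -0.97315424,  0.22965342,  0.22090052],
       [-0.99988366,  0.01513112, -0.00192966,  0.02616803],
       [-0.00159705, -0.22965598, -0.97327056,  1.52124828],
       [ 0.        ,  0.        ,  0.        ,  1.        ]])}
{'fov_y': 54.01881042139809, 'cx': 322.6723408432773, 'cy': 202.95539240220484, 'pose': array([[-0.88788003, -0.28082109,  0.3644291 ,  0.1557599 ],
       [-0.46005489,  0.54933713, -0.69755158,  0.77902308],
       [-0.00430724, -0.78699951, -0.61693858,  0.72087376],
       [ 0.        ,  0.        ,  0.        ,  1.        ]])}
0.1 [ 0.24490534 -0.60153523  0.21372968] [-3.14000978e+00  1.40739077e-04  3.86671611e-01] 0.0920265721187569
```

View pics/t0.png

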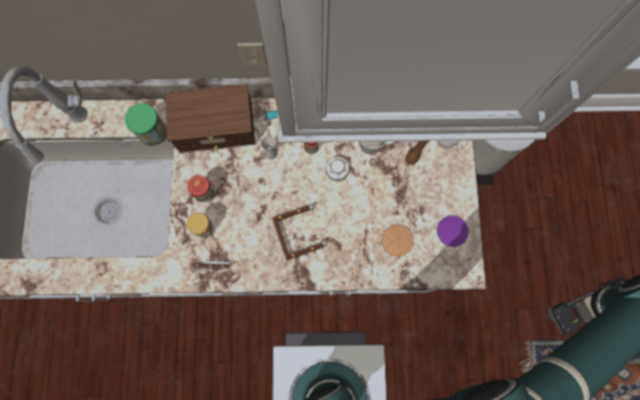

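View pics/s0.png

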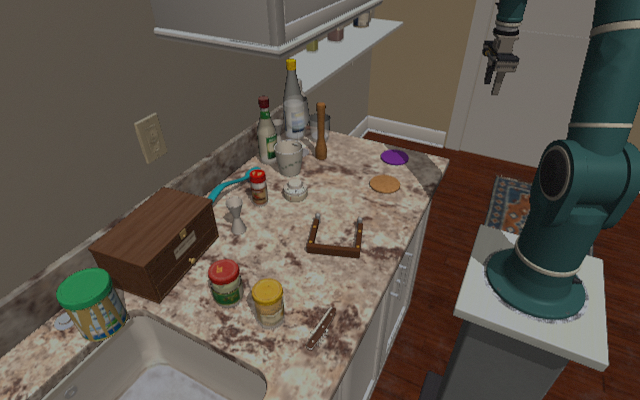

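Two discs are in view. In the top picture, cork is at (397,240) and purple at (452,231); in the side picture, cork is at (385,184) and purple at (395,157). The cork-coloured one is meant, because purple is excluded. The dock is at top (300,230), with its gate facing right, and the timer is at (338,168). I'll confirm in enlarged crops.

```bash
python3 - <<'E'
from h import *
a=cv2.imread('pics/t0.png')[190:275,260:430]; b=cv2.imread('pics/s0.png')[165:275,290:430]
cv2.imwrite('pics/c1.png',cv2.resize(a,(765,382),interpolation=cv2.INTER_CUBIC))
cv2.imwrite('pics/c2.png',cv2.resize(b,(700,550),interpolation=cv2.INTER_CUBIC))
for n in('top','side'):
    im=cv2.imread('pics/%s0.png'%n[0]); h=cv2.cvtColor(im,cv2.COLOR_BGR2HSV)
    u,v=(397,240) if n=='top' else (385,184)
    print(h[v,u])
    m=cv2.inRange(h,np.array([8,90,120]),np.array([20,255,255])); 
    k,l,st,c=cv2.connectedComponentsWithStats(m); i=l[v,u]; print(n,st[i],c[i],px2w(n,*c[i],0.008))
E
```

```text
[ 14 114 177]
top [382 225  31  31 734] [396.99455041 240.07356948] [ 0.45042223 -0.21181979  0.008     ]
[ 14 146 145]
side [370 174  30  19 419] [384.65871122 183.19570406] [ 0.44967638 -0.20508509  0.008     ]
```

View pics/c1.png

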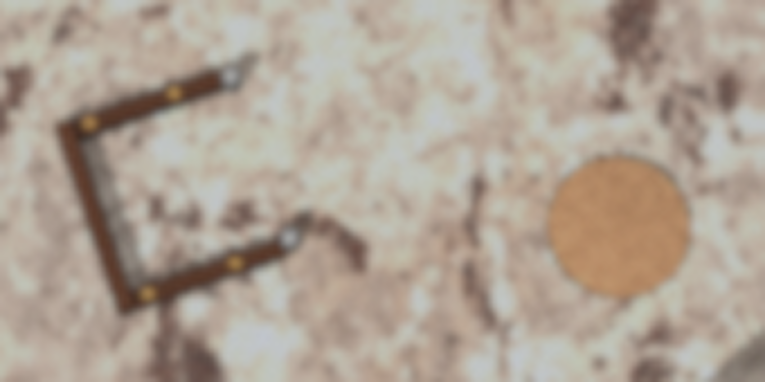

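View pics/c2.png

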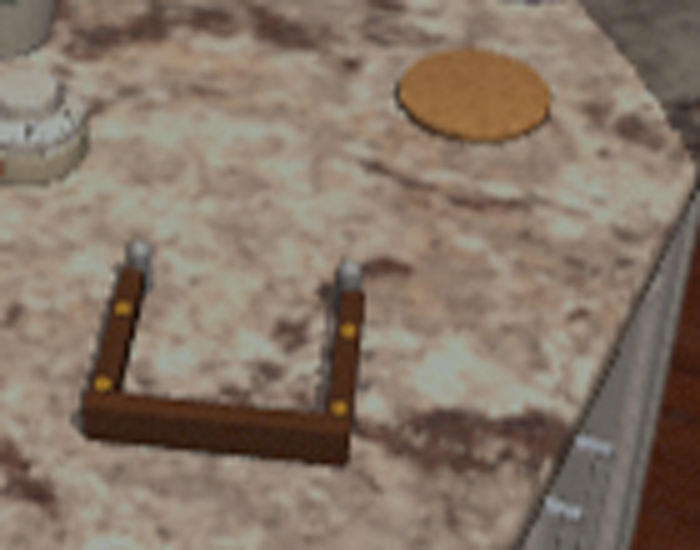

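The crops confirm that the target disc is cork. Post tops in the first crop are at about (231,76) and (290,237); in the second they are at (138,246) and (349,268). Next I'll fit the dock.

```bash
python3 - <<'E'
from h import *
from scipy.optimize import least_squares
t=lambda x,y:(260+(x+.5)/4.5-.5,190+(y+.5)/4.5-.5)
s=lambda x,y:(290+(x+.5)/5-.5,165+(y+.5)/5-.5)
P=[px2w('top',*t(231,76),.034),px2w('top',*t(290,237),.034)]
S=[px2w('side',*s(138,246),.034),px2w('side',*s(349,268),.034)]
for A in(P,S):
    d=A[0]-A[1]; print(A, 'len',np.linalg.norm(d),'mid',(A[0]+A[1])/2,'axis yaw of +x',np.degrees(np.arctan2(d[1],d[0]))+ 90)
# rails, back rail outer corners (z .028) top view
for q in [(60,122),(124,312),(76,120),(138,305)]: print(q,px2w('top',*t(*q),.028))
for q in [(82,395),(350,433)]: print(q,px2w('side',*s(*q),.028))
print([w2px('top',(.45,-.21,0)),w2px('side',(.45,-.21,0))])
E
```

```text
[array([0.5520506 , 0.04532606, 0.034     ]), array([0.44323743, 0.00790077, 0.034     ])] len 0.11506936557928212 mid [0.49764402 0.02661341 0.034     ] axis yaw of +x 108.98018401898543
[array([0.55268941, 0.0520087 , 0.034     ]), array([0.44242445, 0.01650669, 0.034     ])] len 0.11583934156684013 mid [0.49755693 0.0342577  0.034     ] axis yaw of +x 107.84700374177085
(60, 122) [0.52374296 0.15977328 0.028     ]
(124, 312) [0.39639433 0.11724693 0.028     ]
(76, 120) [0.52493765 0.14911078 0.028     ]
(138, 305) [0.40083506 0.10808042 0.028     ]
(82, 395) [0.52593832 0.16273464 0.028     ]
(350, 433) [0.39476921 0.12574424 0.028     ]
[array([396.00394577, 240.62568011]), array([384.86984975, 184.43811382])]
```

Call:
carry_out:
  steps:
    - {"x":30,"y":-25,"z":0,"spin":-5}
    - {"x":70,"y":-60,"z":0,"spin":-10}
    - {"x":110,"y":-95,"z":20,"spin":-15}
    - {"x":150,"y":-130,"z":40,"spin":-21}
    - {"x":190,"y":-165,"z":60,"spin":-27}
    - {"x":230,"y":-200,"z":80,"spin":-33}
    - {"x":260,"y":-220,"z":100,"spin":-38}
    - {"x":280,"y":-235,"z":124,"spin":-41.2}
    - {"x":280,"y":-235,"z":154,"spin":-41.2}
    - {"x":280,"y":-235,"z":154,"spin":-41.2}
  claw: 0.49

```text
time_s: 1.35
tcp_pos: [0.4143, -0.2775, 0.0587]
tcp_rot: [-3.137, -0.001, 1.106]
ft_force: [-0.0, 0.5, -0.2]
gripper_width: 0.0449
finger_force: 0.0
```

```bash
python3 - <<'E'
from h import *
a=snap('top','t1.png')[200:290,360:480];b=snap('side','s1.png')[120:220,330:450]
r=lambda i,w,h:cv2.resize(i,(w,h),interpolation=cv2.INTER_CUBIC)
cv2.imwrite('pics/c3.png',np.hstack([r(a,400,300),r(b,360,300)])[:,:,::-1])
s=telemetry.get_state();print(s['time_s'],s['tcp_pos'],s['tcp_rot'],s['gripper_width'])
for n in('top','side'):print(n,w2px(n,s['tcp_pos']))
E
```

```text
1.45 [ 0.41582922 -0.27906116  0.06090775] [-3.14139948e+00  1.13418923e-04  1.10527381e+00] 0.04466325221703299
top [423.59764248 248.78735777]
side [404.53326416 160.27498726]
```

View pics/c3.png

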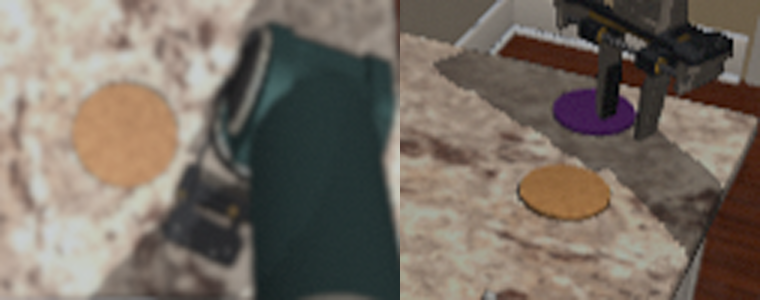

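The side crop shows the fingertips at about (405,162) against a predicted (404.5,160). The calibration is good, and the hand is behind the cork coaster. Next I lower the hand and push towards the gate axis.

Call:
carry_out:
  steps:
    - {"z":20}
    - {"z":40}
    - {"z":52}
    - {"z":57}
    - {"x":8,"z":57}
    - {"x":16,"z":57}
    - {"x":24,"z":57}
    - {"x":32,"z":57}
    - {"x":40,"z":57}
    - {"x":48,"z":57}

```text
schema error: expected keys x, y, z, spin
```

Call:
carry_out:
  steps:
    - {"x":10}
    - {"x":21}
    - {"x":33}
    - {"x":45}
    - {"x":57}
    - {"x":69}
    - {"x":81}
    - {"x":93}
    - {"x":101}
    - {"x":106}

```text
schema error: expected keys x, y, z, spin
```

```bash
python3 - <<'E'
from h import *
a=snap('top','t2.png')[170:290,250:430];b=snap('side','s2.png')[120:270,290:430]
r=lambda i,w,h:cv2.resize(i,(w,h),interpolation=cv2.INTER_CUBIC)
cv2.imwrite('pics/c4.png',np.hstack([r(a,450,300),r(b,280,300)])[:,:,::-1])
s=telemetry.get_state();print(s['time_s'],s['tcp_pos'],s['tcp_rot'],s['gripper_width'],s['ft_force'])
E
```

```text
1.55 [ 0.41635246 -0.27957015  0.0616461 ] [3.13978025e+00 3.91619800e-04 1.10492273e+00] 0.04495466159407413 [-0.19491714  0.24977712 -0.2210697 ]
```

View pics/c4.png

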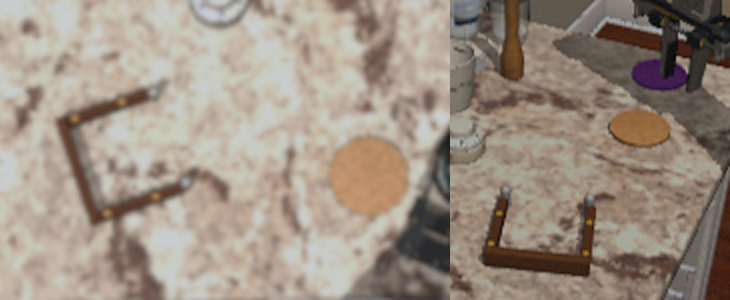

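The calls were refused because each row needs all four keys, so nothing has moved. The picture shows the same scene, with the coaster still in place.

Call:
carry_out:
  steps:
    - {"x":0,"y":0,"z":20,"spin":0}
    - {"x":0,"y":0,"z":40,"spin":0}
    - {"x":0,"y":0,"z":52,"spin":0}
    - {"x":0,"y":0,"z":57,"spin":0}
    - {"x":8,"y":0,"z":57,"spin":0}
    - {"x":16,"y":0,"z":57,"spin":0}
    - {"x":24,"y":0,"z":57,"spin":0}
    - {"x":32,"y":0,"z":57,"spin":0}
    - {"x":40,"y":0,"z":57,"spin":0}
    - {"x":48,"y":0,"z":57,"spin":0}

```text
time_s: 2.8
tcp_pos: [0.4377, -0.2353, 0.0036]
tcp_rot: [3.142, 0.0, 1.106]
ft_force: [-0.3, 0.8, -0.1]
gripper_width: 0.0453
finger_force: 0.1
```

Call:
carry_out:
  steps:
    - {"x":10,"y":0,"z":0,"spin":0}
    - {"x":21,"y":0,"z":0,"spin":0}
    - {"x":33,"y":0,"z":0,"spin":0}
    - {"x":45,"y":0,"z":0,"spin":0}
    - {"x":57,"y":0,"z":0,"spin":0}
    - {"x":69,"y":0,"z":0,"spin":0}
    - {"x":81,"y":0,"z":0,"spin":0}
    - {"x":91,"y":0,"z":0,"spin":0}
    - {"x":99,"y":0,"z":0,"spin":0}
    - {"x":105,"y":0,"z":0,"spin":0}

```text
time_s: 4.05
tcp_pos: [0.4846, -0.1416, 0.0036]
tcp_rot: [3.142, 0.0, 1.106]
ft_force: [-0.5, -0.7, 0.4]
gripper_width: 0.0446
finger_force: 0.1
```

```bash
cat >> h.py <<'E'
def cork(n,im,near=None):
    h=cv2.cvtColor(im,cv2.COLOR_RGB2HSV); m=cv2.inRange(h,np.array([8,90,110]),np.array([20,255,255]))
    k,l,st,c=cv2.connectedComponentsWithStats(m)
    x0,x1,y0,y1=(300,430,180,275) if n=='top' else (290,430,165,260)
    ok=[i for i in range(1,k) if x0<c[i][0]<x1 and y0<c[i][1]<y1]
    i=max(ok,key=lambda i:st[i][4])
    hull=cv2.convexHull(np.argwhere(l==i)[:,::-1].astype(np.int32)); e=cv2.fitEllipse(hull)
    return st[i],c[i],e
E
python3 - <<'E'
from h import *
A=snap('top','t3.png');B=snap('side','s3.png');a=A[170:290,250:430];b=B[120:270,290:430]
r=lambda i,w,h:cv2.resize(i,(w,h),interpolation=cv2.INTER_CUBIC)
cv2.imwrite('pics/c5.png',np.hstack([r(a,450,300),r(b,280,300)])[:,:,::-1])
s=telemetry.get_state();print(s['time_s'],s['tcp_pos'],s['tcp_rot'],s['gripper_width'],s['ft_force'])
for n,i in(('top',A),('side',B)):
    st,c,e=cork(n,i);print(n,st,c,e,px2w(n,*c,.008),px2w(n,*e[0],.008))
E
```

```text
4.15 [ 0.48477926 -0.14135709  0.0035813 ] [ 3.14148950e+00 -2.46057553e-04  1.10662579e+00] 0.0452016933591618 [-0.03832733  0.43052251 -0.35443183]
top [343 208  24  30 541] [354.44916821 221.65988909] ((355.3901062011719, 222.0837860107422), (24.796741485595703, 30.33258628845215), 7.484055995941162) [ 0.50869961 -0.08570261  0.008     ] [ 0.50734854 -0.08851367  0.008     ]
side [338 189  32  21 449] [352.15144766 199.46993318] ((353.0572814941406, 199.02389526367188), (19.83467674255371, 30.97125244140625), 95.98171997070312) [ 0.50644929 -0.08188192  0.008     ] [ 0.50493396 -0.08510482  0.008     ]
```

View pics/c5.png

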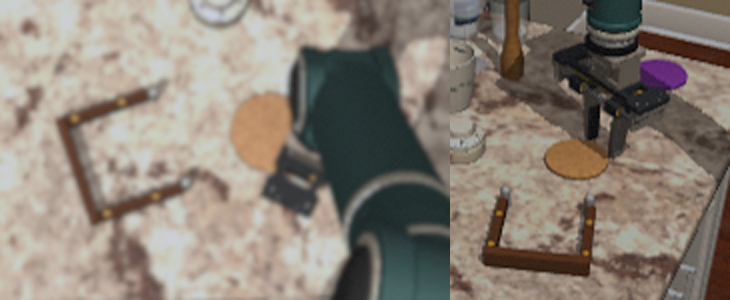

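The coaster is cradled against the fingers, with its centre at about top (358,222.5), and is roughly 29 mm off the gate axis. I'll push a further 41 mm and then back off.

Call:
carry_out:
  steps:
    - {"x":8,"y":0,"z":0,"spin":0}
    - {"x":18,"y":0,"z":0,"spin":0}
    - {"x":28,"y":0,"z":0,"spin":0}
    - {"x":35,"y":0,"z":0,"spin":0}
    - {"x":39,"y":0,"z":0,"spin":0}
    - {"x":41,"y":0,"z":0,"spin":0}
    - {"x":35,"y":0,"z":0,"spin":0}
    - {"x":20,"y":0,"z":0,"spin":0}
    - {"x":0,"y":0,"z":0,"spin":0}
    - {"x":0,"y":0,"z":0,"spin":0}

```text
time_s: 5.4
tcp_pos: [0.4831, -0.1446, 0.0035]
tcp_rot: [-3.141, 0.001, 1.101]
ft_force: [-1.1, -0.4, 0.4]
gripper_width: 0.0452
finger_force: 0.0
```

```bash
python3 - <<'E'
from h import *
A=snap('top','t4.png');B=snap('side','s4.png')
s=telemetry.get_state();print(s['time_s'],s['tcp_pos'],s['tcp_rot'])
for n,i in(('top',A),('side',B)):
    st,c,e=cork(n,i);print(n,st,c,px2w(n,*c,.008),px2w(n,*e[0],.008))
E
```

```text
5.5 [ 0.48436114 -0.14240969  0.00362609] [ 3.14145614e+00 -1.53770015e-04  1.10453492e+00]
top [331 202  29  30 693] [345.11832612 216.69264069] [ 0.52449167 -0.05783093  0.008     ] [ 0.5245811  -0.05800788  0.008     ]
side [327 194  32  21 527] [342.5483871  203.75142315] [ 0.52314765 -0.05020113  0.008     ] [ 0.52301009 -0.05011253  0.008     ]
```

Call:
carry_out:
  steps:
    - {"x":-5,"y":10,"z":0,"spin":-9}
    - {"x":-5,"y":25,"z":0,"spin":-18}
    - {"x":0,"y":40,"z":0,"spin":-27}
    - {"x":10,"y":52,"z":0,"spin":-36}
    - {"x":22,"y":53,"z":0,"spin":-45}
    - {"x":34,"y":53,"z":0,"spin":-45}
    - {"x":42,"y":53,"z":0,"spin":-45}
    - {"x":42,"y":53,"z":0,"spin":-45}

```text
time_s: 6.5
tcp_pos: [0.5509, -0.1271, 0.0036]
tcp_rot: [3.142, -0.0, 1.892]
ft_force: [-0.0, 0.6, 1.1]
gripper_width: 0.045
finger_force: 0.0
```

Call:
carry_out:
  steps:
    - {"x":8,"y":0,"z":0,"spin":0}
    - {"x":16,"y":0,"z":0,"spin":0}
    - {"x":22,"y":0,"z":0,"spin":0}
    - {"x":28,"y":0,"z":0,"spin":0}
    - {"x":34,"y":0,"z":0,"spin":0}
    - {"x":39,"y":0,"z":0,"spin":0}
    - {"x":42,"y":0,"z":0,"spin":0}
    - {"x":42,"y":0,"z":0,"spin":0}

```text
time_s: 7.5
tcp_pos: [0.5374, -0.0882, 0.0036]
tcp_rot: [-3.142, 0.0, 1.892]
ft_force: [-0.3, -0.3, -0.9]
gripper_width: 0.0451
finger_force: 0.0
```

```bash
python3 - <<'E'
from h import *
A=snap('top','t5.png');B=snap('side','s5.png');a=A[180:260,270:390];b=B[165:265,290:400]
r=lambda i,w,h:cv2.resize(i,(w,h),interpolation=cv2.INTER_CUBIC)
cv2.imwrite('pics/c6.png',np.vstack([r(a,450,300),r(b,450,300)[:, :]])[:,:,::-1])
cv2.imwrite('pics/c6.png',np.hstack([r(a,400,267),r(b,400,364)[:267]])[:,:,::-1]) 
s=telemetry.get_state();print(s['time_s'],s['tcp_pos'],s['tcp_rot'],s['ft_force'])
for n,i in(('top',A),('side',B)):
    st,c,e=cork(n,i);print(n,st,c,px2w(n,*c,.008),px2w(n,*e[0],.008))
E
```

```text
7.6 [ 0.5374714  -0.08856104  0.00357002] [-3.14153708e+00  1.85074868e-04  1.89099534e+00] [-0.17676592  0.12371748 -0.76657634]
top [324 204  29  30 661] [337.92889561 218.6913767 ] [ 0.51864303 -0.03583196  0.008     ] [ 0.51898593 -0.03699021  0.008     ]
side [325 198  33  22 551] [341.42105263 208.08348457] [ 0.51744266 -0.03034063  0.008     ] [ 0.51728067 -0.03021915  0.008     ]
```

View pics/c6.png

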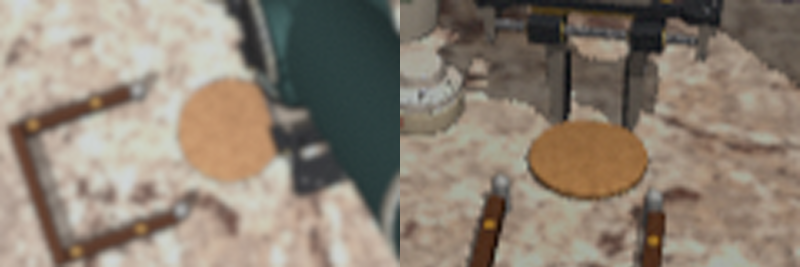

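The coaster is cradled and lined up on the gate axis: its y_dock is about 0 to +1.7 mm by both cameras, with posts at c6 (137,90) and (180,210). It has about 130 mm left to go, so I push it through the gate.

Call:
carry_out:
  steps:
    - {"x":8,"y":0.5,"z":0,"spin":0}
    - {"x":16,"y":1,"z":0,"spin":0}
    - {"x":24,"y":1,"z":0,"spin":0}
    - {"x":32,"y":1,"z":0,"spin":0}
    - {"x":40,"y":1,"z":0,"spin":0}
    - {"x":48,"y":1,"z":0,"spin":0}
    - {"x":55,"y":1,"z":0,"spin":0}
    - {"x":62,"y":1,"z":0,"spin":0}
    - {"x":68,"y":1,"z":0,"spin":0}
    - {"x":70,"y":1,"z":0,"spin":0}

```text
time_s: 8.85
tcp_pos: [0.5162, -0.0212, 0.0036]
tcp_rot: [-3.142, -0.0, 1.892]
ft_force: [-0.3, -0.8, 0.4]
gripper_width: 0.0449
finger_force: 0.0
```

```bash
python3 - <<'E'
from h import *
A=snap('top','t6.png');B=snap('side','s6.png');a=A[180:260,270:390];b=B[165:265,290:400]
r=lambda i,w,h:cv2.resize(i,(w,h),interpolation=cv2.INTER_CUBIC)
cv2.imwrite('pics/c7.png',np.hstack([r(a,400,267),r(b,400,364)[60:327]])[:,:,::-1]) 
s=telemetry.get_state();print(s['time_s'],s['tcp_pos'],s['tcp_rot'],s['ft_force'])
E
```

```text
8.95 [ 0.5163091  -0.02145787  0.00358068] [-3.14156255e+00  6.69650736e-05  1.89146348e+00] [-0.97878504 -0.00687011 -0.07710541]
```

View pics/c7.png

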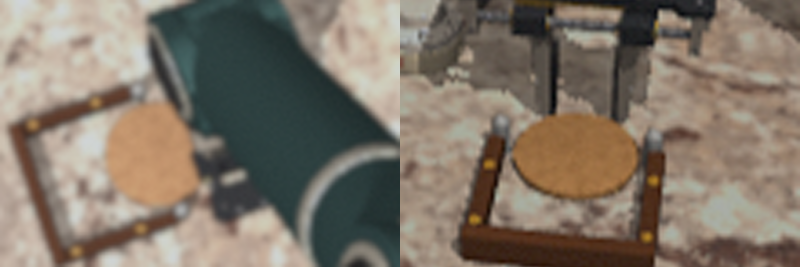

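The coaster is between the posts and centred, with low force. I continue to the back rail.

Call:
carry_out:
  steps:
    - {"x":7,"y":0,"z":0,"spin":0}
    - {"x":14,"y":0,"z":0,"spin":0}
    - {"x":21,"y":0,"z":0,"spin":0}
    - {"x":28,"y":0,"z":0,"spin":0}
    - {"x":35,"y":0,"z":0,"spin":0}
    - {"x":42,"y":0,"z":0,"spin":0}
    - {"x":47,"y":0,"z":0,"spin":0}
    - {"x":51,"y":0,"z":0,"spin":0}
    - {"x":53,"y":0,"z":0,"spin":0}
    - {"x":53,"y":0,"z":0,"spin":0}

```text
time_s: 10.2
tcp_pos: [0.4996, 0.0287, 0.0036]
tcp_rot: [-3.142, 0.0, 1.891]
ft_force: [0.5, -0.6, 0.5]
gripper_width: 0.0447
finger_force: 0.0
```

Call:
carry_out:
  steps:
    - {"x":1,"y":0,"z":0,"spin":0}
    - {"x":2,"y":0,"z":0,"spin":0}
    - {"x":3,"y":0,"z":0,"spin":0}
    - {"x":3,"y":0,"z":0,"spin":0}

```text
time_s: 10.7
tcp_pos: [0.4987, 0.0316, 0.0036]
tcp_rot: [-3.142, -0.0, 1.891]
ft_force: [0.8, 0.0, 0.0]
gripper_width: 0.0451
finger_force: 0.0
```

Call:
carry_out:
  steps:
    - {"x":1,"y":0,"z":0,"spin":0}
    - {"x":2,"y":0,"z":0,"spin":0}
    - {"x":2,"y":0,"z":0,"spin":0}

```text
time_s: 11.08
tcp_pos: [0.498, 0.0336, 0.0035]
tcp_rot: [-3.141, -0.0, 1.891]
ft_force: [0.3, 0.3, -0.1]
gripper_width: 0.0449
finger_force: 0.0
```

```bash
python3 - <<'E'
from h import *
A=snap('top','t7.png');B=snap('side','s7.png');a=A[180:260,270:390];b=B[165:265,290:400]
r=lambda i,w,h:cv2.resize(i,(w,h),interpolation=cv2.INTER_CUBIC)
cv2.imwrite('pics/c8.png',np.hstack([r(a,400,267),r(b,400,364)[60:327]])[:,:,::-1]) 
s=telemetry.get_state();print(s['time_s'],s['tcp_pos'],s['tcp_rot'],s['ft_force'])
E
```

```text
11.175 [0.4980691  0.03345925 0.00357292] [-3.14159072e+00  1.87871503e-05  1.89123624e+00] [ 0.33054873 -0.15336491 -0.08571396]
```

View pics/c8.png

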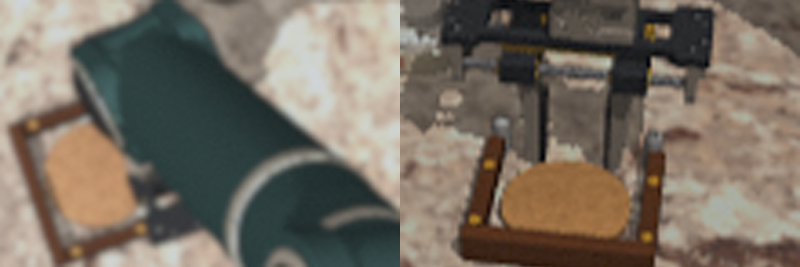

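The coaster is inside the dock and close to the back rail, but there is no contact force yet. I move on in small steps.

Call:
carry_out:
  steps:
    - {"x":1,"y":0,"z":0,"spin":0}
    - {"x":2,"y":0,"z":0,"spin":0}
    - {"x":2,"y":0,"z":0,"spin":0}

```text
time_s: 11.55
tcp_pos: [0.4974, 0.0354, 0.0036]
tcp_rot: [-3.142, 0.0, 1.891]
ft_force: [0.3, -0.5, 0.7]
gripper_width: 0.0451
finger_force: 0.1
```

Call:
carry_out:
  steps:
    - {"x":1,"y":0,"z":0,"spin":0}
    - {"x":2,"y":0,"z":0,"spin":0}
    - {"x":2,"y":0,"z":0,"spin":0}

```text
time_s: 11.92
tcp_pos: [0.4972, 0.0361, 0.0036]
tcp_rot: [-3.142, 0.001, 1.89]
ft_force: [2.4, -4.2, -0.3]
gripper_width: 0.0448
finger_force: 2.2
```

Contact is confirmed: about 5 N along the inward axis, and the hand has stalled. I withdraw straight back, then up and away.

Call:
carry_out:
  steps:
    - {"x":-1,"y":0,"z":0,"spin":0}
    - {"x":-4,"y":0,"z":0,"spin":0}
    - {"x":-12,"y":0,"z":0,"spin":0}
    - {"x":-25,"y":0,"z":0,"spin":0}
    - {"x":-40,"y":0,"z":0,"spin":0}
    - {"x":-60,"y":0,"z":-10,"spin":0}
    - {"x":-90,"y":0,"z":-35,"spin":0}
    - {"x":-130,"y":0,"z":-60,"spin":0}
    - {"x":-170,"y":0,"z":-80,"spin":0}
    - {"x":-170,"y":0,"z":-80,"spin":0}

```text
time_s: 13.18
tcp_pos: [0.552, -0.1295, 0.085]
tcp_rot: [3.139, 0.003, 1.884]
ft_force: [-0.1, 0.3, -0.0]
gripper_width: 0.0453
finger_force: 0.0
```

```bash
python3 - <<'E'
from h import *
A=snap('top','t8.png');B=snap('side','s8.png');a=A[180:260,270:390];b=B[165:265,290:400]
r=lambda i,w,h:cv2.resize(i,(w,h),interpolation=cv2.INTER_CUBIC)
cv2.imwrite('pics/c9.png',np.hstack([r(a,400,267),r(b,400,364)[60:327]])[:,:,::-1]) 
s=telemetry.get_state();print(s['time_s'],s['tcp_pos'],s['ft_force'])
h=cv2.cvtColor(A,cv2.COLOR_RGB2HSV); m=cv2.inRange(h,np.array([8,90,120]),np.array([20,255,255]))
k,l,st,c=cv2.connectedComponentsWithStats(m)
i=max((i for i in range(1,k) if 275<c[i][0]<330 and 200<c[i][1]<260),key=lambda i:st[i][4])
w=px2w('top',*c[i],.008)[:2]; d=w-[.4976,.0266]; y=np.radians(108.4)
print(st[i],c[i],w,d@[np.cos(y),np.sin(y)],d@[-np.sin(y),np.cos(y)])
E
```

```text
13.275 [ 0.54993562 -0.12492242  0.08337125] [-0.47813249 -0.30287396 -0.72016322]
[283 218  31  30 734] [298.23024523 232.32288828] [0.47859832 0.08498275] 0.06139585146418011 -0.00039822355685994846
```

View pics/c9.png

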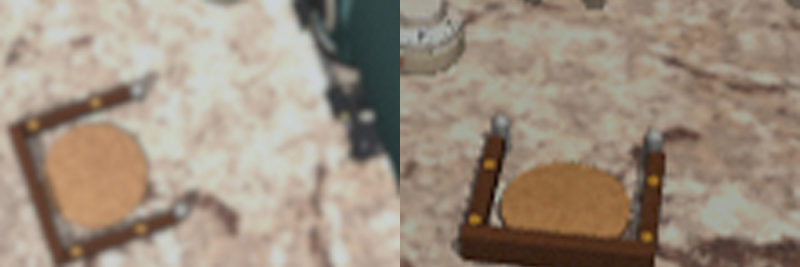

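The coaster is home at dock x ≈ 61 mm, y ≈ 0, flat against the back rail, and the hand is clear.

```bash
python3 -c "
from cell import manip
print(manip.finish_job())"
```

```text
the job is handed in; nothing more can be done
None
```

I pushed the cork coaster flat between the posts until it met the back rail, measured its centre at dock x ≈ 61 mm, y ≈ 0, took the hand clear and handed the job in at about 13 s; the hand-in returned no verdict.

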